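# Index the gilding turntable to the next hole

## Robot

A 6-joint arm with a two-finger parallel gripper is mounted at the origin on the work surface. World frame = base frame: x ahead of the robot, y to its left, z up, the work surface at z = 0. Lengths are in m, angles in degrees, forces in N, time in s.
With the tool pointing down it reaches from about 0.4 to 0.825 m from the base axis. Payload 7 kg.
Tool frame: the origin (TCP) lies between the finger pads; the fingertips stand 19 mm ahead of it and the grasp point (between the pads) is the TCP; x points along the fingers, y is the direction in which the jaws open and shut, and the axes are right-handed (so a half turn about x gives the same grasp; the last joint's range is limited). The gripper opens to 88 mm and grips with 3 to 60 N. Pads are 19 mm wide; open, the fingers measure 130 mm over their backs; the gripper's body (78 mm by 193 mm) begins 47 mm behind the grasp point.
Start: joints at [87.439, 20.546, 0.682, 0, -70.136, -16.507], TCP at [0.221, 0.638, 0.219] pointing down, gripper open.
Joint ranges: [-176.03, 176.03], [-82.01, 121.73], [-58.28, 71.71], [-173.87, 95.51], [-174.79, -0.11], [-173.66, 173.66]. Speed limits (degrees/s): [136.94, 136.94, 172.46, 180, 180, 180].

## Interface

Orientations are given as [roll, pitch, yaw] about the fixed x, y, z axes, in that order (R = Rz(yaw) Ry(pitch) Rx(roll)).
In Python, from plant import r gives the robot as it stands.
- The arm moves only by the tool send_rows, never from a script. Its argument "plan" is a list of rows, each a list of 2 entries, a list of its own where there are three numbers: the shift along the tool's x, y, z scaled (see below), then the turn, a rotation vector about the tool's x, y, z scaled (see below). A call has exactly 5 rows; each row is the pose to reach, as a shift and turn from the pose measured when the call began, along the tool's axes at that moment; what a row does not reach only later rows make up. The controller multiplies each number of a shift by 0.15 m and each number of a turn by pi/4 rad. A row lasts 1/10 s, in which the tool goes at most 50 mm and 8.59 degrees, less where a joint would pass 70% of its speed; a pose out of reach is approached as far as the arm can. A call with a number of a shift or a turn outside -1 to 1 is refused whole. A call with a gripper value outside its range is refused whole. "jaw" is the opening, from -1 (shut) to 1 (fully open), so that 0 is half open, set as the call begins (left out, the last holds). The fingers move at their own pace and stop on an object; "force" is the grip in N (left out, the last holds). Time passes only in rows, so rows that repeat a pose let the fingers close, or fill a call up. It gives the time, the measured TCP pose, the force and the opening at its end, in the units of the state.
- r.get_state(): the state, without advancing time (a new reading comes with each control period).
- r.capture(name): name is "scene" or "top" or "wrist"; returns a dict with "color" (384x512x3 uint8, red, green, blue), "range_z" (384x512 float32, m along the optical axis (not along the pixel's ray), 0 where there is no reading), "mtx" (3x3 intrinsics, pixels), "k1" (the pictures are not rectified: a ray, as slopes to the right and down, at radius r is drawn at 1 + k1 r^2 times it, then the intrinsics apply), "pose" (4x4, takes a point from camera to world coordinates). Camera axes: x right, y down, z forward; pixel columns grow to the right and rows downward; lengths in m; the calibration is good to about 2 mm. A picture is of the moment at which its call begins.
- r.close_job(): hands the job in, once; it reports no verdict.
Trained networks look in a picture, given as the dict that the camera call returned (one of the last four; its "shot" number tells which), for a name from the list of things; names that differ only in an ending like _2 or _b are one class to them, and where a whole thing is asked for, a point or a joint stands for the part that bears it (a point fixed in the world has none). Each returns a list of dicts, best first, with "score" (0 to 1); they miss things now and then, are a little off and sometimes report something else, mostly with a low value. They report only what shows in the picture. A call takes as long as a camera call. They do not tell look-alikes from the thing itself.
- r.find_in(picture, target): "uv" ([column, row] in pixels, amid what is visible of it).
- r.trace(picture, target): "mask" (384x512 bool, what is visible of it) and "uv" ([column, row] in pixels, amid what is visible of it).
The state is a dict: "time_s": time; "joints": joint angles; "qd": joint speeds; "joint_torque": joint torques, N m; "tcp_pos": TCP position; "eef_rot": TCP orientation; "contact_force": force on the tool from outside, world axes, zero at the start; "moment": the same for the moment, N m; "gripper_width": finger opening in m.
Only numpy, scipy, OpenCV 4.12 (cv2) and the standard library are available. Lean on these libraries where they do the work, as an engineer would, in place of code of your own. Each camera call takes 0.05 s, during which the arm holds its last target. There are 200 camera calls.

## Task

A freshly lacquered dish lies on an indexing turntable. With a fingertip, press the green plunger in and, keeping it in, turn the table one hole round, to the neighbouring hole beside which the red peg stands (not the white one), then let the plunger spring up so that the table is locked in that hole, and move clear. Go straight there without overshooting, press gently, lift nothing, do not touch the tacky dish, and leave everything else where it stands.

Things in the scene. Friction and masses are not known exactly. Their poses are not given: they have to be found in the camera images.
- index_base: Fixed foot of the turntable with its round bare-aluminium hole plate (320 mm across, top 34 mm above the bench, 8 dark holes of 12 mm at 45 degrees on a circle of 130 mm radius). Origin on the turning axis at bench height, z up along the axis. The plunger starts in the hole at its -x side (130 mm from the axis along its own -x axis). It stands at a different place and yaw each time.
- axis (a point): Point on the turning axis, at the top of the felt of the round wooden platter (190 mm across, top 61 mm above the bench).
- turntable (a joint): Angle of the turning part (platter, and grey plunger housing on its rim) against the base, rad. 0 at the start, positive counterclockwise seen from above. Holes at multiples of pi/4 (0.785). It is blocked, but for about 0.01 rad of play, while the pin is in a hole; when free it turns with a light rub of about 0.5 N at the plunger, and stays where it is left.
- plunger (a joint): How far the green plunger is pressed in, m: 0 sprung up (locked), 0.012 hard stop. It takes 4 N to start and 10 N to the stop. Pressing it lifts a round-nosed 10 mm steel pin under the housing out of its hole by the same distance: the pin is clear of the plate from 0.010 on. Let go between holes, it rests on the plate at 0.010 and drops into the next hole that it comes to; within about 4 mm of a hole's middle it centres itself.
- plunger_top (a point): Centre of the flat green top of the plunger (a 40 mm round cap, 7 mm thick), 94 mm above the bench when up, on the turning part 130 mm from the axis. It is carried by a grey housing 48 mm radially by 50 mm, from 48 to 74 mm above the bench. A fingertip that presses on the cap drags the table round by friction (the grip of the cap is like that of dry plastic), and the housing's side can be pushed too.
- hole_ccw (a point): Mouth of the neighbouring hole 45 degrees counterclockwise (seen from above) from the start, in the top of the hole plate. Turntable angle +0.785.
- hole_cw (a point): Mouth of the neighbouring hole 45 degrees clockwise from the start. Turntable angle -0.785.
- red_peg_center (a point): Middle of the loose red peg (34 mm foot, 24 mm stem, 50 mm tall), which stands on the bench just outside the hole plate, 195 mm from the axis, in line with the hole to go to.
- white_peg_center (a point): Middle of the like white peg beside the other neighbouring hole.
- dish_center (a point): Middle of the loose round lacquer dish (150 mm across, 18 mm tall, black with a crimson middle and gold flecks; top 79 mm above the bench), which lies on the platter about the axis and turns with it. Not to be touched.
- jar_center (a point): Middle of a closed jar with a brass lid, 56 mm across, 60 mm tall. Bystander.
- brush_center (a point): On a brush lying on the bench. Bystander.
- ruler_center (a point): Middle of a metal ruler 300 x 30 x 4 mm lying on the bench. Bystander.
- cup_center (a point): Middle of a blue cup, 72 mm across, 70 mm tall. Bystander.
- tape_center (a point): Middle of a cardboard ring, 90 mm across, 24 mm tall. Bystander.
Things that resemble listed ones, but are neither listed nor needed, are in the scene too. Leave any purple look-alike of the part that bears dish_center alone.

How it is judged (in metres and radians):
On the way, in this order (a step that is already met when the one before it is completed fails the run):
1. the plunger is pressed in far enough to free the table, still at its first hole (value of joint plunger above 0.0085 m and value of joint turntable between -0.15 and 0.15 rad), for 0.1 s.
2. the table is on its way with its pin out of the holes (value of joint plunger above 0.0085 m and ((y of red_peg_center in the frame of index_base below 0 m and value of joint turntable above 0.25 rad) or (y of red_peg_center in the frame of index_base above 0 m and value of joint turntable below -0.25 rad))), for 0.1 s.
At the end, for the whole second after the job is handed in: The turntable stands at the hole beside the red peg (within 0.035 rad), at rest, with the plunger sprung up (pressed in less than 2.5 mm), and the dish still lies flat on the platter, within 20 mm of its middle (value of joint plunger below 0.0025 m and velocity of joint turntable between -0.05 and 0.05 rad/s and ((y of red_peg_center in the frame of index_base below 0 m and value of joint turntable between 0.750398 and 0.820398 rad) or (y of red_peg_center in the frame of index_base above 0 m and value of joint turntable between -0.820398 and -0.750398 rad)) and horizontal distance between dish_center and axis below 0.02 m and angle between dish_center's own z axis and vertical below 0.1 rad); the robot touches nothing.
It fails at once if the table is turned more than 0.25 rad the wrong way, or overshoots the hole by more than 0.3 rad ((y of red_peg_center in the frame of index_base below 0 m and value of joint turntable below -0.25 rad) or (y of red_peg_center in the frame of index_base above 0 m and value of joint turntable above 0.25 rad) or value of joint turntable above 1.0854 rad or value of joint turntable below -1.0854 rad).
It fails at once if the turning part or the plunger is pushed with more than 35 N, or with anything but the fingers (contact force between the arm and turntable above 2 N or contact force between the fingers and turntable above 35 N).
It fails at once if the tacky dish is touched, lifted or shoved off the middle (contact force between any of the arm, the fingers and dish above 0.5 N or z of dish_center in the frame of axis above 0.03 m or horizontal distance between dish_center and axis above 0.03 m).
It fails at once if a peg is moved more than 20 mm, or lifted more than 10 mm (distance of any of red_peg_center, white_peg_center from where it was at the start of the episode above 0.02 m or height (world z) of any of red_peg_center, white_peg_center above 0.035 m).
It fails at once if a bystander is moved more than 30 mm (distance of any of ruler_center, cup_center, tape_center, jar_center, brush_center from where it was at the start of the episode above 0.03 m).
It also fails if it takes over 35 s, if anything falls off the work surface, if the arm or the gripper's body presses on something with over 40 N, if the wrist force passes 120 N, or if a joint passes its speed limit or range.

## Working session

There is one attempt and no reset: what is moved stays moved. The work goes in short steps, Python scripts to look and compute and a tool call to move; the robot and the scene stay as the last step left them, time stands still between calls to the robot, and variables do not carry over. Pictures are saved under pics/ and viewed, about 8 in all and at most 12, crops included, and the job is handed in when it is done.

Besides the shell and the picture viewer there is one more tool, called after "Call:" in YAML: its name, and indented under it one key for each argument. send_rows: Moves the arm, as the interface text tells. Its arguments: {"type":"object","properties":{"plan":{"type":"array"},"jaw":{"type":"number"},"force":{"type":"number"}},"required":["plan"]}

```bash
mkdir -p pics; ls; cat > h.py <<'E'
import numpy as np, cv2
from plant import r
from scipy.spatial.transform import Rotation as R
def px2w(p,uv,z=None,rng=None):
    K=np.array(p["mtx"]);k1=p["k1"];T=np.array(p["pose"])
    d=np.array([(uv[0]-K[0,2])/K[0,0],(uv[1]-K[1,2])/K[1,1]]);s=d.copy()
    for _ in range(20): s=d/(1+k1*(s@s))
    ray=np.array([s[0],s[1],1.])
    if z is not None:
        w=T[:3,:3]@ray; l=(z-T[2,3])/w[2]; return T[:3,3]+l*w
    if rng is None: rng=p["range_z"][int(round(uv[1])),int(round(uv[0]))]
    return T[:3,3]+T[:3,:3]@(ray*rng)
def save(p,n): cv2.imwrite(f"pics/{n}.png",p["color"][:,:,::-1])
E
python3 - <<'E'
from h import *
print(r.get_state())
for c in ("top","scene"):
    p=r.capture(c); save(p,c+"0")
    for t in ("plunger_top","red_peg_center","white_peg_center","dish_center","index_base"):
        for f in r.find_in(p,t)[:3]:
            print(c,t,round(f["score"],2),np.round(f["uv"],1),np.round(px2w(p,f["uv"]),3))
E
```

```text
pics
{'time_s': 0.0, 'joints': array([ 8.74393482e+01,  2.05922118e+01,  6.33308202e-01, -2.14423704e-02,
       -7.01330357e+01, -1.65076153e+01]), 'qd': array([-0.03932268,  0.0919753 ,  0.05170944,  0.04357024,  0.10909438,
        0.04976327]), 'joint_torque': array([-1.99060883e-04, -5.82723570e+01,  2.93056583e+01,  6.99726149e+00,
        7.02795209e-03, -1.59281194e-04]), 'tcp_pos': array([0.22036571, 0.63749496, 0.21830621]), 'eef_rot': array([  94.14325274,   89.9058763 , -104.93231747]), 'contact_force': array([0.44753209, 0.2153695 , 0.29941388]), 'moment': array([0.01605042, 0.01392737, 0.01066625]), 'gripper_width': 0.08760748068377588}
top white_peg_center 0.38 [223.9 196.5] [0.432 0.133 0.043]
top white_peg_center 0.16 [250.1 163.1] [0.54  0.045 0.063]
top dish_center 0.72 [177.  238.6] [0.296 0.291 0.018]
top dish_center 0.55 [244.5 141.1] [0.61  0.063 0.08 ]
scene plunger_top 0.45 [248.8 204.5] [0.509 0.03  0.094]
scene white_peg_center 0.68 [290.6 233.9] [0.45  0.146 0.03 ]
scene dish_center 0.74 [223.3 235.5] [0.629 0.068 0.079]
scene dish_center 0.61 [363.8 240. ] [0.296 0.288 0.018]
scene index_base 0.93 [229.2 254.5] [0.656 0.128 0.076]
scene index_base 0.38 [223.  237.4] [0.633 0.073 0.078]
```

View pics/top0.png

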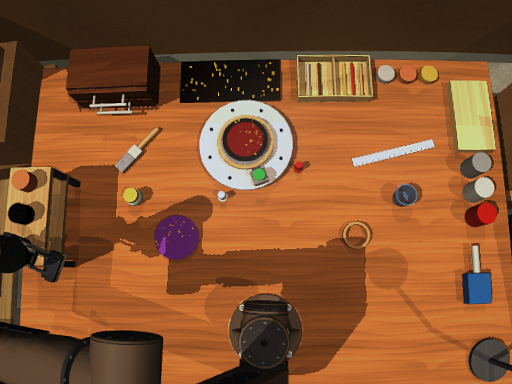

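View pics/scene0.png

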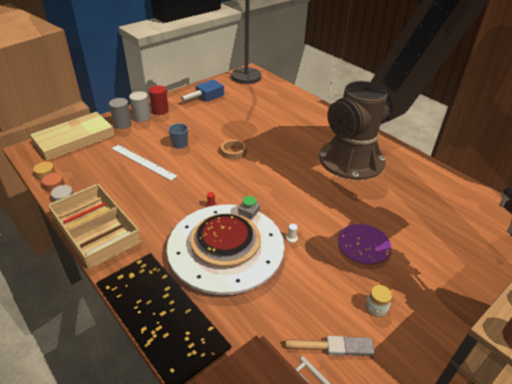

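The top view shows the plate centred near (246,145), the green cap at (260,174), the red peg at (299,166) and the white peg at (223,196). So the red peg is on the counterclockwise side. The purple disc at (177,238) is the look-alike. Next I'll measure these by colour.

```bash
python3 - <<'E'
from h import *
for c in ("top","scene"):
    p=r.capture(c)
    hsv=cv2.cvtColor(p["color"],cv2.COLOR_RGB2HSV).astype(int); H,S,V=hsv[...,0],hsv[...,1],hsv[...,2]
    g=(H>45)&(H<85)&(S>120)&(V>60)
    n,l,st,ce=cv2.connectedComponentsWithStats(g.astype(np.uint8))
    for i in range(1,n):
        if st[i,4]>20: print(c,"green",st[i],np.round(px2w(p,ce[i],z=.092),4))
    m=((H<6)|(H>174))&(S>170)&(V>90)
    n,l,st,ce=cv2.connectedComponentsWithStats(m.astype(np.uint8))
    for i in range(1,n):
        if st[i,4]>12: print(c,"red",st[i],np.round(px2w(p,ce[i],z=.03),4))
    # dish by range: points at z 0.079 ; plate at z .034
    K=np.array(p["mtx"]);T=p["pose"]
    vv,uu=np.mgrid[0:384,0:512]
    pts=cv2.undistortPoints(np.stack([uu,vv],-1).reshape(-1,1,2).astype(float),K,np.array([p["k1"],0,0,0,0.])).reshape(384,512,2)
    z=p["range_z"]; P=np.dstack([pts*z[...,None],z])@T[:3,:3].T+T[:3,3]
    near=(np.hypot(P[...,0]-.62,P[...,1]-.065)<.19)&(z>0)
    pl=near&(S<60)&(V>150)&(abs(P[...,2]-.034)<.008)
    n,l,st,ce=cv2.connectedComponentsWithStats(pl.astype(np.uint8)); k=1+np.argmax(st[1:,4])
    cs=max(cv2.findContours((l==k).astype(np.uint8),cv2.RETR_EXTERNAL,cv2.CHAIN_APPROX_NONE)[0],key=len)
    w=np.array([px2w(p,q[0],z=.034)[:2] for q in cv2.convexHull(cs)])
    A=np.c_[2*w,np.ones(len(w))]; s=np.linalg.lstsq(A,(w**2).sum(1),rcond=None)[0]
    print(c,"plate",np.round(s[:2],4),"R",np.sqrt(s[2]+s[:2]@s[:2]), "plate z",np.median(P[l==k][:,2]))
    gp=P[g&near]; print("green z",np.median(gp,0))
E
```

```text
top green [253 168  12  12 111] [0.4961 0.0158 0.092 ]
top red [351  63   4  32  73] [ 0.855  -0.3167  0.03  ]
top red [227 122  36  34 896] [0.6342 0.0672 0.03  ]
top red [294 161   9  12  77] [ 0.5345 -0.1148  0.03  ]
top red [477 203  20  21 340] [ 0.3674 -0.7537  0.03  ]
top plate [0.6167 0.0618] R 0.15866382645049318 plate z 0.0347764054800479
green z [0.49519835 0.01508528 0.09507303]
scene green [243 196  13  10  94] [0.496  0.0152 0.092 ]
scene red [149  86  19  28 347] [ 0.3328 -0.7591  0.03  ]
scene red [206 192  10  14  84] [ 0.5375 -0.1179  0.03  ]
scene red [ 64 202  41  21 105] [ 0.863  -0.3024  0.03  ]
scene red [203 217  44  32 992] [0.5908 0.0274 0.03  ]
scene plate [0.6189 0.0636] R 0.15932970204476676 plate z 0.033294456546718365
green z [0.49794089 0.01575856 0.09319504]
```

Call:
send_rows:
  plan:
    - [[0,0,0],[0,0,0]]
    - [[0,0,0],[0,0,0]]
    - [[0,0,0],[0,0,0]]
    - [[0,0,0],[0,0,0]]
    - [[0,0,0],[0,0,0]]
  jaw: -1
  force: 20

```text
time_s: 1.2
tcp_pos: [0.2205, 0.6379, 0.2193]
eef_rot: [-60.6, 90.0, 100.4]
contact_force: [0.2, -0.6, -0.1]
gripper_width: 0.0529
```

The checks agree: the axis is at about (0.618, 0.063), the cap is 0.131 m from it at 201.2°, and the red peg is 0.197 m away at 245.4° (+44°). The turn is counterclockwise.

```bash
cat >> h.py <<'E'
AX=np.array([.6178,.0627])
def cur():
    s=r.get_state(); return s,np.array(s["tcp_pos"]),R.from_euler("xyz",s["eef_rot"],degrees=True)
def arc(th,rad=.130): a=np.radians(201.2+th); return AX+rad*np.array([np.cos(a),np.sin(a)]),201.2+th+90
def units(xyz,ydeg):
    "shift and turn units; tool x down, tool y at heading ydeg (mod 180)"
    s,p,Q=cur(); 
    best=None
    for k in (0,180):
        a=np.radians(ydeg+k); x=np.array([0,0,-1.]); y=np.array([np.cos(a),np.sin(a),0]); z=np.cross(x,y)
        rv=(Q.inv()*R.from_matrix(np.c_[x,y,z])).as_rotvec()
        if best is None or np.linalg.norm(rv)<np.linalg.norm(best): best=rv
    return np.round(Q.inv().apply(np.array(xyz)-p)/.15,3),np.round(best/(np.pi/4),3)
E
python3 - <<'E'
from h import *
s,p,Q=cur(); print(np.round(Q.as_matrix(),3), s["joints"], s["gripper_width"])
c,h=arc(0)
print(units([*c,.2],h))
print(units([*c,.2],h+22))
E
```

```text
[[-0.    -0.327 -0.945]
 [ 0.    -0.945  0.327]
 [-1.    -0.     0.   ]] [ 8.74388540e+01  2.05424876e+01  6.82116033e-01 -1.37138129e-03
 -7.01340105e+01 -1.65050079e+01] 0.05292683677024192
(array([ 0.128,  3.32 , -3.095]), array([-0.895,  0.   ,  0.   ]))
(array([ 0.128,  3.32 , -3.095]), array([-1.384, -0.   ,  0.   ]))
```

Call:
send_rows:
  plan:
    - [[0,0.166,-0.155],[0.156,0,0]]
    - [[0,0.332,-0.31],[0.312,0,0]]
    - [[0,0.498,-0.465],[0.468,0,0]]
    - [[0,0.664,-0.62],[0.624,0,0]]
    - [[0,0.83,-0.775],[0.78,0,0]]

```text
time_s: 1.7
tcp_pos: [0.2901, 0.481, 0.2194]
eef_rot: [-57.4, 90.0, 68.1]
contact_force: [1.6, -0.8, -0.0]
gripper_width: 0.0133
```

```bash
python3 - <<'E'
from h import *
s,p,Q=cur(); print(p,np.round(Q.as_matrix(),3), s["joints"], s["gripper_width"])
T=np.array([*arc(0)[0],.2]); print(Q.inv().apply(T-p)/.15)
E
```

```text
[0.29014348 0.48103163 0.21941586] [[ 0.    -0.814 -0.581]
 [ 0.    -0.581  0.814]
 [-1.    -0.     0.   ]] [ 7.88696022e+01  9.90636835e+00 -1.38400168e+01  4.29271452e-03
 -6.62329072e+01 -4.33176255e+01] 0.013297922486511139
[ 0.1285686   0.68414431 -3.3242625 ]
```

Call:
send_rows:
  plan:
    - [[0,0.04,-0.2],[0.156,0,0]]
    - [[0,0.08,-0.4],[0.312,0,0]]
    - [[0,0.12,-0.6],[0.468,0,0]]
    - [[0,0.16,-0.8],[0.624,0,0]]
    - [[0,0.2,-1.0],[0.78,0,0]]

```text
time_s: 2.2
tcp_pos: [0.3533, 0.3404, 0.2196]
eef_rot: [-26.5, 89.9, 63.7]
contact_force: [0.0, 0.0, 0.1]
gripper_width: 0.0003
```

```bash
python3 - <<'E'
from h import *
s,p,Q=cur(); print(p, s["joints"], s["gripper_width"])
c,h=arc(0);print(units([*c,.2],h))
E
```

```text
[0.35331064 0.34040642 0.21963099] [ 6.69497962e+01  2.90030595e+00 -2.19283081e+01  3.47162843e-03
 -6.51163405e+01 -6.67744299e+01] 0.0003413887287841953
(array([ 0.129, -0.949, -2.168]), array([ 1.533e+00,  1.000e-03, -0.000e+00]))
```

Call:
send_rows:
  plan:
    - [[0,-0.088,-0.2],[0.154,0,0]]
    - [[0.01,-0.176,-0.4],[0.308,0,0]]
    - [[0.02,-0.264,-0.6],[0.462,0,0]]
    - [[0.03,-0.352,-0.8],[0.616,0,0]]
    - [[0.04,-0.44,-1.0],[0.77,0,0]]

```text
time_s: 2.7
tcp_pos: [0.4202, 0.1894, 0.2139]
eef_rot: [-0.4, 89.9, 54.9]
contact_force: [0.9, 0.8, -0.1]
gripper_width: 0.0006
```

```bash
python3 - <<'E'
from h import *
s,p,Q=cur(); print(p, s["joints"])
c,h=arc(0);print(units([*c,.16],h))
E
```

```text
[0.420151   0.18942537 0.21385778] [ 4.88503840e+01  6.89865768e-02 -2.56473707e+01 -1.25524092e-02
 -6.41767266e+01 -8.35872466e+01]
(array([ 0.358, -1.079, -0.662]), array([ 0.757,  0.002, -0.001]))
```

Call:
send_rows:
  plan:
    - [[0.04,-0.2,-0.12],[0.152,0,0]]
    - [[0.08,-0.4,-0.24],[0.304,0,0]]
    - [[0.12,-0.6,-0.37],[0.456,0,0]]
    - [[0.16,-0.8,-0.49],[0.608,0,0]]
    - [[0.2,-1.0,-0.61],[0.757,0,0]]

```text
time_s: 3.2
tcp_pos: [0.4918, 0.0274, 0.1838]
eef_rot: [23.8, 89.9, 44.7]
contact_force: [1.7, 0.2, 1.5]
gripper_width: 0.0008
```

```bash
python3 - <<'E'
from h import *
s,p,Q=cur(); print(p, s["joints"])
c,h=arc(0);print(units([*c,.135],h))
E
```

```text
[0.49178667 0.02739444 0.18378542] [ 2.60649086e+01  4.75555641e+00 -2.48517836e+01 -5.52413206e-02
 -6.02507445e+01 -9.51203983e+01]
(array([ 0.325, -0.085,  0.001]), array([-0.006,  0.003, -0.001]))
```

Call:
send_rows:
  plan:
    - [[0.1,-0.085,0],[0,0,0]]
    - [[0.2,-0.085,0],[0,0,0]]
    - [[0.3,-0.085,0],[0,0,0]]
    - [[0.38,-0.085,0],[0,0,0]]
    - [[0.42,-0.085,0],[0,0,0]]

```text
time_s: 3.7
tcp_pos: [0.496, 0.0155, 0.1198]
eef_rot: [40.4, 89.9, 61.3]
contact_force: [-0.2, -0.6, 0.1]
gripper_width: 0.0004
```

```bash
python3 - <<'E'
from h import *
s,p,Q=cur(); print(p, s["contact_force"], s["joints"])
c,h=arc(0);print(units([*c,.113],h))
a=r.capture("scene"); b=r.capture("wrist")
cv2.imwrite("pics/pre.png",cv2.vconcat([cv2.resize(a["color"][150:300,160:360,::-1],(600,450))]))
save(b,"wr")
E
```

```text
[0.4960321  0.01547566 0.11984296] [-0.22533007 -0.55520949  0.11701925] [ 2.44735611e+01  8.98272416e+00 -2.93666271e+01 -7.44371816e-02
 -5.15727416e+01 -9.35137863e+01]
(array([ 0.046, -0.   ,  0.004]), array([-0.006,  0.002, -0.001]))
```

View pics/pre.png

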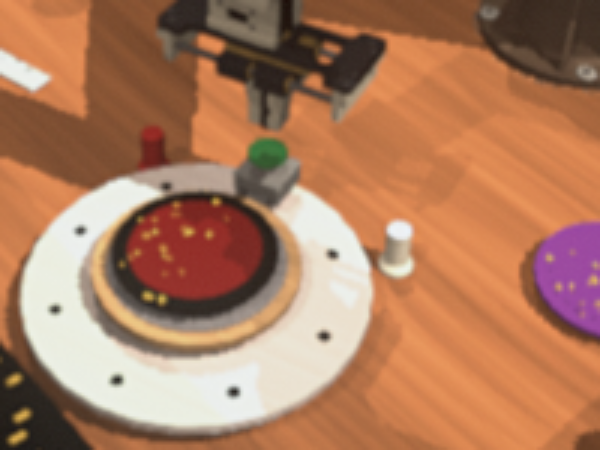

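View pics/wr.png

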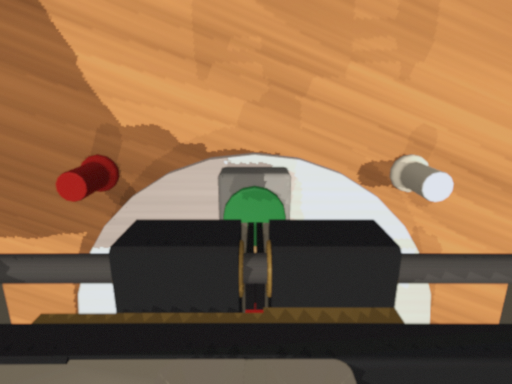

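```bash
cat >> h.py <<'E'
def w2px(p,X):
    T=np.linalg.inv(np.array(p["pose"])); c=T[:3,:3]@np.array(X)+T[:3,3]
    return np.round(cv2.projectPoints(c.reshape(1,3),np.zeros(3),np.zeros(3),np.array(p["mtx"]),np.array([p["k1"],0,0,0,0.]))[0].ravel(),1)
E
python3 - <<'E'
from h import *
s,t,Q=cur()
p=r.capture("scene"); 
for z in (0,.01,.019): 
  q=w2px(p,[t[0],t[1],t[2]-z]);print(q,(q-[160,150])*3)
q=w2px(p,[*arc(0)[0],.094]);print("cap",q,(q-[160,150])*3)
vv,uu=np.mgrid[180:206,235:262]
zz=p["range_z"]
for v in range(178,204,2):
  print(v,[tuple(np.round(px2w(p,(u,v)),3)) for u in (244,248,252)])
b=r.capture("wrist"); print(w2px(b,[*arc(0)[0],.094]))
hsv=cv2.cvtColor(b["color"],cv2.COLOR_RGB2HSV).astype(int); g=(hsv[...,0]>45)&(hsv[...,0]<85)&(hsv[...,1]>100)&(hsv[...,2]>50)
ys,xs=np.nonzero(g); print(xs.min(),xs.max(),ys.min(),ys.max())
for dx in (-.02,.02):
  c=arc(0,.130-dx)[0]; print(dx,w2px(b,[*c,.094]))
E
```

```text
[249.  192.9] [267.  128.7]
[249.  195.6] [267.  136.8]
[248.9 197.9] [266.7 143.7]
cap [248.8 199.9] [266.4 149.7]
178 [(np.float64(0.531), np.float64(0.034), np.float64(0.203)), (np.float64(0.527), np.float64(0.046), np.float64(0.208)), (np.float64(0.521), np.float64(0.055), np.float64(0.211))]
180 [(np.float64(0.508), np.float64(0.007), np.float64(0.168)), (np.float64(0.526), np.float64(0.044), np.float64(0.2)), (np.float64(0.522), np.float64(0.057), np.float64(0.206))]
182 [(np.float64(0.509), np.float64(0.009), np.float64(0.162)), (np.float64(0.505), np.float64(0.021), np.float64(0.168)), (np.float64(0.52), np.float64(0.054), np.float64(0.197))]
184 [(np.float64(0.508), np.float64(0.008), np.float64(0.154)), (np.float64(0.503), np.float64(0.019), np.float64(0.158)), (np.float64(0.501), np.float64(0.032), np.float64(0.166))]
186 [(np.float64(0.51), np.float64(0.009), np.float64(0.149)), (np.float64(0.504), np.float64(0.02), np.float64(0.153)), (np.float64(0.501), np.float64(0.033), np.float64(0.159))]
188 [(np.float64(0.51), np.float64(0.011), np.float64(0.142)), (np.float64(0.50
[... 739 characters left out ...]
(0.002), np.float64(0.095)), (np.float64(0.409), np.float64(-0.07), np.float64(0.002))]
198 [(np.float64(0.502), np.float64(0.001), np.float64(0.094)), (np.float64(0.493), np.float64(0.008), np.float64(0.094)), (np.float64(0.483), np.float64(0.014), np.float64(0.093))]
200 [(np.float64(0.509), np.float64(0.009), np.float64(0.096)), (np.float64(0.499), np.float64(0.015), np.float64(0.095)), (np.float64(0.488), np.float64(0.02), np.float64(0.091))]
202 [(np.float64(0.513), np.float64(0.014), np.float64(0.094)), (np.float64(0.503), np.float64(0.02), np.float64(0.092)), (np.float64(0.495), np.float64(0.027), np.float64(0.093))]
[253.5 216. ]
224 284 185 242
-0.02 [253.3 185.6]
0.02 [253.7 244.9]
```

The cap position agrees in both views. The visible fingertip looks higher than the TCP pose implies, so I'll go down in small steps and watch the force.

Call:
send_rows:
  plan:
    - [[0.015,0,0.004],[0,0,0]]
    - [[0.03,0,0.004],[0,0,0]]
    - [[0.045,0,0.004],[0,0,0]]
    - [[0.06,0,0.004],[0,0,0]]
    - [[0.06,0,0.004],[0,0,0]]

```text
time_s: 4.4
tcp_pos: [0.4972, 0.016, 0.1119]
eef_rot: [20.2, 89.9, 41.1]
contact_force: [0.0, 0.8, 0.2]
gripper_width: 0.0005
```

Call:
send_rows:
  plan:
    - [[0.01,0,0],[0,0,0]]
    - [[0.02,0,0],[0,0,0]]
    - [[0.03,0,0],[0,0,0]]
    - [[0.04,0,0],[0,0,0]]
    - [[0.04,0,0],[0,0,0]]

```text
time_s: 4.9
tcp_pos: [0.497, 0.016, 0.1057]
eef_rot: [24.5, 89.9, 45.5]
contact_force: [-0.9, -0.6, 0.5]
gripper_width: -0.0001
```

Call:
send_rows:
  plan:
    - [[0.01,0,0],[0,0,0]]
    - [[0.02,0,0],[0,0,0]]
    - [[0.03,0,0],[0,0,0]]
    - [[0.04,0,0],[0,0,0]]
    - [[0.04,0,0],[0,0,0]]

```text
time_s: 5.4
tcp_pos: [0.4969, 0.0159, 0.0994]
eef_rot: [30.6, 89.9, 51.5]
contact_force: [-1.3, -0.7, -0.6]
gripper_width: 0.0004
```

```bash
python3 - <<'E'
from h import *
a=r.capture("scene"); b=r.capture("wrist"); print(r.get_state()["contact_force"])
cv2.imwrite("pics/p2.png",cv2.hconcat([cv2.resize(a["color"][165:225,210:290,::-1],(400,300)),cv2.resize(b["color"][100:,:,::-1],(400,222)).copy() if 0 else cv2.resize(b["color"][:,:,::-1],(400,300))]))
E
```

```text
[-0.05162747  0.14113597 -0.68439952]
```

View pics/p2.png

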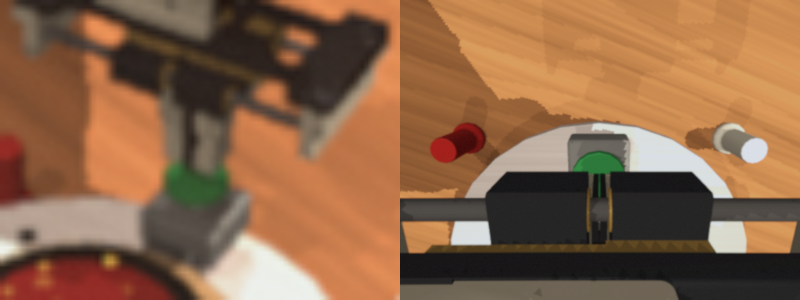

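The fingertips are now just over the cap, with no contact force yet. I'll keep going down.

Call:
send_rows:
  plan:
    - [[0.01,0,0],[0,0,0]]
    - [[0.02,0,0],[0,0,0]]
    - [[0.03,0,0],[0,0,0]]
    - [[0.04,0,0],[0,0,0]]
    - [[0.04,0,0],[0,0,0]]

```text
time_s: 6.0
tcp_pos: [0.4969, 0.0159, 0.0933]
eef_rot: [32.8, 89.9, 53.7]
contact_force: [-0.3, -0.0, 0.6]
gripper_width: 0.0003
```

Call:
send_rows:
  plan:
    - [[0.01,0,0],[0,0,0]]
    - [[0.02,0,0],[0,0,0]]
    - [[0.03,0,0],[0,0,0]]
    - [[0.04,0,0],[0,0,0]]
    - [[0.04,0,0],[0,0,0]]

```text
time_s: 6.5
tcp_pos: [0.4968, 0.0159, 0.0872]
eef_rot: [36.4, 89.9, 57.3]
contact_force: [-0.8, 0.3, 0.5]
gripper_width: 0.0009
```

```bash
python3 - <<'E'
from h import *
a=r.capture("scene"); b=r.capture("wrist"); s=r.get_state();print(s["contact_force"],s["tcp_pos"])
for p,reg in ((a,(240,260,190,215)),):
    hsv=cv2.cvtColor(p["color"],cv2.COLOR_RGB2HSV).astype(int); g=(hsv[...,0]>45)&(hsv[...,0]<85)&(hsv[...,1]>100)&(hsv[...,2]>50)
    g[:180]=0; g[225:]=0; g[:,:230]=0; g[:,270:]=0
    ys,xs=np.nonzero(g); print(xs.min(),xs.max(),ys.min(),ys.max(),np.round(np.median([px2w(p,q) for q in zip(xs,ys)],0),4))
cv2.imwrite("pics/p3.png",cv2.resize(a["color"][165:225,210:290,::-1],(800,600),interpolation=cv2.INTER_NEAREST))
E
```

```text
[-0.67631986  0.70134044  0.3165341 ] [0.49687833 0.01591045 0.08733912]
244 254 201 205 [0.508  0.0249 0.0935]
```

View pics/p3.png

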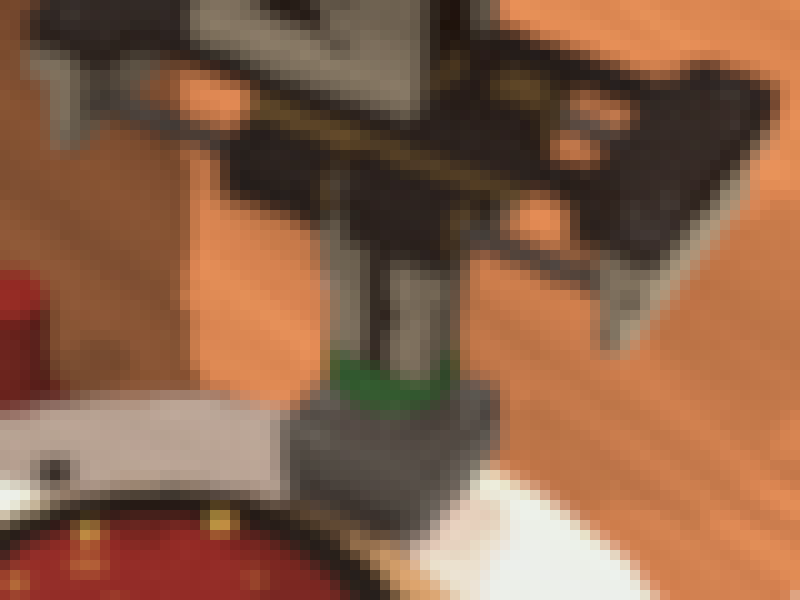

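Call:
send_rows:
  plan:
    - [[0.01,0,0],[0,0,0]]
    - [[0.02,0,0],[0,0,0]]
    - [[0.03,0,0],[0,0,0]]
    - [[0.04,0,0],[0,0,0]]
    - [[0.04,0,0],[0,0,0]]

```text
time_s: 7.1
tcp_pos: [0.497, 0.0159, 0.0816]
eef_rot: [21.0, 89.9, 42.0]
contact_force: [-1.0, -0.1, 7.1]
gripper_width: 0.0003
```

Contact at about 7 N, about 6 mm pressed. I'll go 5 mm deeper.

Call:
send_rows:
  plan:
    - [[0.01,0,0],[0,0,0]]
    - [[0.02,0,0],[0,0,0]]
    - [[0.03,0,0],[0,0,0]]
    - [[0.036,0,0],[0,0,0]]
    - [[0.036,0,0],[0,0,0]]

```text
time_s: 7.6
tcp_pos: [0.4972, 0.0157, 0.0767]
eef_rot: [7.6, 89.9, 28.6]
contact_force: [-3.0, -0.6, 9.8]
gripper_width: 0.0002
```

```bash
python3 - <<'E'
from h import *
s,p,Q=cur(); print(p, s["contact_force"],Q.apply([0,1,0]),Q.apply([1,0,0]))
for th in (0,3,12,23.5): c,h=arc(th,np.hypot(*(p[:2]-AX))); print(th,c,units([*c,p[2]],h))
a=r.capture("scene"); g=cv2.cvtColor(a["color"],cv2.COLOR_RGB2HSV).astype(int)
m=(g[...,0]>45)&(g[...,0]<85)&(g[...,1]>100)&(g[...,2]>50); m[:180]=0;m[225:]=0;m[:,:230]=0;m[:,270:]=0
ys,xs=np.nonzero(m); print(len(xs),np.round(np.median([px2w(a,q) for q in zip(xs,ys)],0),4)); print(np.round(r.get_state()["contact_force"],1))
E
```

```text
[0.49716244 0.0157281  0.07666418] [-3.01103747 -0.59127109  9.82211944] [-3.57925418e-01  9.33750147e-01  2.42293491e-04] [ 1.60254758e-03  8.73772928e-04 -9.99998334e-01]
0 [0.49710176 0.01588424] (array([ 0.   ,  0.001, -0.   ]), array([-0.005,  0.002, -0.   ]))
3 [0.49971732 0.00963154] (array([-0.   , -0.044,  0.001]), array([-0.072,  0.002, -0.   ]))
12 [ 0.50947285 -0.0081873 ] (array([-0.   , -0.178,  0.02 ]), array([-0.272,  0.002, -0.   ]))
23.5 [ 0.52578021 -0.02836117] (array([ 0.   , -0.343,  0.073]), array([-0.527,  0.002,  0.   ]))
32 [0.5087 0.026  0.0831]
[-3.8 -0.1  9.4]
```

The cap dropped 10.4 mm at 9.6 N, and TCP travel since contact is about 11 mm, so the pin is out. I'll start turning counterclockwise, rotating the tool with the table.

Call:
send_rows:
  plan:
    - [[0.004,-0.023,0],[-0.033,0,0]]
    - [[0.005,-0.068,0.003],[-0.1,0,0]]
    - [[0.005,-0.113,0.007],[-0.167,0,0]]
    - [[0.005,-0.157,0.014],[-0.233,0,0]]
    - [[0.005,-0.179,0.019],[-0.267,0,0]]

```text
time_s: 8.15
tcp_pos: [0.5097, -0.0089, 0.0766]
eef_rot: [-19.9, 89.9, 13.2]
contact_force: [-3.0, -0.7, 10.0]
gripper_width: 0.0002
```

```bash
cat > t.py <<'E'
from h import *
s,p,Q=cur(); d=p[:2]-AX
print(p,np.round(s["contact_force"],1),"tool ang",np.degrees(np.arctan2(d[1],d[0]))%360-201.2,"rad",np.hypot(*d),"yhead",np.degrees(np.arctan2(*Q.apply([0,1,0])[1::-1]))-111.2)
def find(cam):
    a=r.capture(cam); g=cv2.cvtColor(a["color"],cv2.COLOR_RGB2HSV).astype(int)
    m=((g[...,0]>45)&(g[...,0]<85)&(g[...,1]>100)&(g[...,2]>50)).astype(np.uint8)
    n,l,st,ce=cv2.connectedComponentsWithStats(m)
    for i in range(1,n):
        w=px2w(a,ce[i],z=.082)
        if st[i,4]>8 and np.hypot(*(w[:2]-AX))<.2:
            e=w[:2]-AX; print(cam,st[i],"z",np.median(np.array([px2w(a,q) for q in zip(*np.nonzero(l==i)[::-1])])[:,2]).round(4),np.round(w,4),"ang",np.degrees(np.arctan2(e[1],e[0]))%360-201.2,"r",np.hypot(*e))
    return a
find("scene"); b=find("top")
E
python3 t.py
```

```text
[ 0.50969115 -0.00891119  0.076576  ] [-3.  -0.7 10. ] tool ang 12.320448809810358 rad 0.12967530437538316 yhead 11.909219061551326
scene [235 202  11   4  29] z 0.0832 [5.186e-01 3.000e-04 8.200e-02] ang 10.945679480604554 r 0.11721068301161008
```

The cap follows: it is at about 11–12° with 10 N on it. I'll continue another 15°.

Call:
send_rows:
  plan:
    - [[0.004,-0.045,0.001],[-0.067,0,0]]
    - [[0.005,-0.09,0.005],[-0.133,0,0]]
    - [[0.005,-0.135,0.011],[-0.2,0,0]]
    - [[0.005,-0.179,0.019],[-0.267,0,0]]
    - [[0.005,-0.223,0.029],[-0.333,0,0]]

```text
time_s: 8.75
tcp_pos: [0.5322, -0.0351, 0.0767]
eef_rot: [-50.3, 89.8, -2.1]
contact_force: [-2.6, -0.5, 9.5]
gripper_width: 0.0002
```

```bash
python3 t.py
```

```text
[ 0.53221042 -0.03514445  0.07667104] [-2.6 -0.5  9.5] tool ang 27.622138128297138 rad 0.12999658888658933 yhead 26.976524917084888
scene [223 201  11   3  28] z 0.0828 [ 0.5392 -0.0253  0.082 ] ang 27.004990422946292 r 0.11799401198380846
```

Call:
send_rows:
  plan:
    - [[0.004,-0.045,0.001],[-0.067,0,0]]
    - [[0.005,-0.09,0.005],[-0.133,0,0]]
    - [[0.005,-0.135,0.011],[-0.2,0,0]]
    - [[0.005,-0.179,0.019],[-0.267,0,0]]
    - [[0.005,-0.201,0.024],[-0.3,0,0]]

```text
time_s: 9.35
tcp_pos: [0.5588, -0.0533, 0.077]
eef_rot: [-71.5, 89.7, -9.7]
contact_force: [-0.8, 0.4, 9.5]
gripper_width: 0.0004
```

```bash
python3 t.py; python3 - <<'E'
from h import *
a=r.capture("scene");cv2.imwrite("pics/p4.png",cv2.resize(a["color"][165:285,160:320,::-1],(800,600)))
s,p,Q=cur(); c,h=arc(45,.13); print(units([*c,p[2]],h))
E
```

```text
[ 0.55884597 -0.0533464   0.07703811] [-0.8  0.4  9.5] tool ang 41.86846416967862 rad 0.13016275970210772 yhead 40.580232070603856
scene [212 201  11   4  28] z 0.0832 [ 0.565  -0.0435  0.082 ] ang 42.35516157930064 r 0.11856204219436645
(array([ 0.   , -0.047,  0.003]), array([-0.1  ,  0.002,  0.007]))
```

View pics/p4.png

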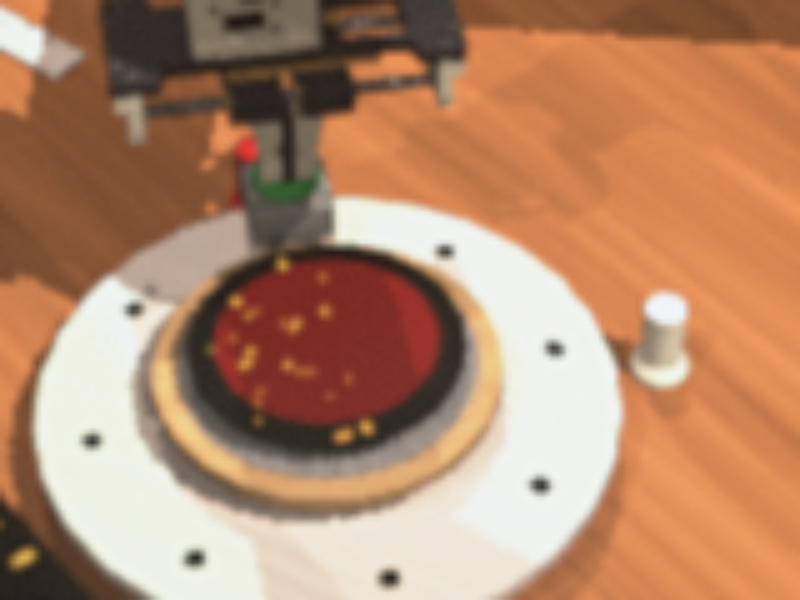

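The table is at about 42°, and the cap and housing are nearly in line with the red peg (behind them at about (245,165)). Now the last 3°.

Call:
send_rows:
  plan:
    - [[0.004,-0.018,0],[-0.03,0,0]]
    - [[0.005,-0.036,0.001],[-0.06,0,0]]
    - [[0.005,-0.047,0.002],[-0.09,0,0]]
    - [[0.005,-0.047,0.002],[-0.09,0,0]]
    - [[0.005,-0.047,0.002],[-0.09,0,0]]

```text
time_s: 10.0
tcp_pos: [0.5664, -0.0569, 0.0775]
eef_rot: [-77.7, 89.5, -11.9]
contact_force: [-0.8, -2.6, 8.7]
gripper_width: 0.0004
```

```bash
python3 t.py
```

```text
[ 0.56641726 -0.05685278  0.07750594] [-0.8 -2.6  8.7] tool ang 45.54238748797846 rad 0.13012706511854977 yhead 44.56549992715132
scene [209 202  11   3  26] z 0.084 [ 0.5732 -0.047   0.082 ] ang 46.69984466674754 r 0.11843668550901103
```

Call:
send_rows:
  plan:
    - [[-0.01,0,0],[0,0,0]]
    - [[-0.02,0,0],[0,0,0]]
    - [[-0.03,0,0],[0,0,0]]
    - [[-0.04,0,0],[0,0,0]]
    - [[-0.04,0,0],[0,0,0]]

```text
time_s: 10.6
tcp_pos: [0.5663, -0.0569, 0.0839]
eef_rot: [-78.2, 89.5, -12.5]
contact_force: [-2.4, 1.4, 7.7]
gripper_width: 0.0002
```

```bash
python3 t.py
```

```text
[ 0.56625099 -0.05685611  0.08385937] [-2.4  1.4  7.7] tool ang 45.475741824876536 rad 0.1301958681078704 yhead 44.57001042846316
scene [209 200  11   4  27] z 0.0899 [ 0.5688 -0.0524  0.082 ] ang 45.72775963895123 r 0.12505978838857137
```

The cap rose with the finger to about 90 mm, so the pin has dropped into the hole. I'll lift clear.

Call:
send_rows:
  plan:
    - [[-0.03,0,0],[0,0,0]]
    - [[-0.1,0,0],[0,0,0]]
    - [[-0.3,0,0],[0,0,0]]
    - [[-0.55,0,0],[0,0,0]]
    - [[-0.8,0,0],[0,0,0]]

```text
time_s: 11.2
tcp_pos: [0.565, -0.0567, 0.2054]
eef_rot: [-80.8, 89.6, -15.0]
contact_force: [0.6, -0.3, -0.1]
gripper_width: 0.0005
```

Call:
send_rows:
  plan:
    - [[-0.2,0,-0.2],[0,0,0]]
    - [[-0.2,0,-0.4],[0,0,0]]
    - [[-0.2,0,-0.4],[0,0,0]]
    - [[-0.2,0,-0.4],[0,0,0]]
    - [[-0.2,0,-0.4],[0,0,0]]

```text
time_s: 11.7
tcp_pos: [0.5402, -0.1111, 0.2352]
eef_rot: [-81.2, 89.6, -15.5]
contact_force: [1.4, -0.2, -0.3]
gripper_width: 0.0004
```

```bash
sed -i 's/z=.082/z=.092/' t.py; python3 t.py; python3 - <<'E'
from h import *
a=r.capture("scene");cv2.imwrite("pics/p5.png",cv2.resize(a["color"][165:285,160:320,::-1],(800,600)))
E
```

```text
[ 0.54017798 -0.11108508  0.23516698] [ 1.4 -0.2 -0.3] tool ang 44.731823005880244 rad 0.19033242438537917 yhead 44.57315308136559
scene [208 193  13  10 101] z 0.0933 [ 0.5663 -0.0558  0.092 ] ang 45.32281296215848 r 0.12920227294285083
top [276 148  10  10  67] z 0.0962 [ 0.5695 -0.053   0.092 ] ang 46.117116821761925 r 0.1253787291917762
```

View pics/p5.png

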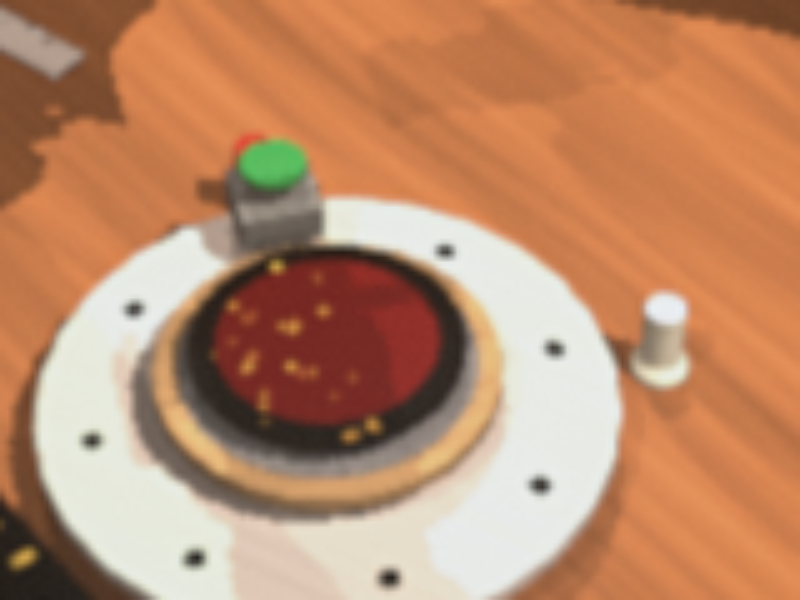

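The cap is fully up (z 0.0933, the same as at the start) at 45.3° in the scene view. The dish is centred and the arm is clear, so I'm handing in.

```bash
python3 -c "
from plant import r
print(r.get_state()['qd'].round(2)); print(r.close_job())"
```

```text
[ 0.01  0.07  0.03 -0.05  0.06  0.17]
the job is handed in; nothing more can be done
None
```

I pressed the green plunger in about 11 mm with the closed fingertips. Keeping it in, I turned the table 45° counterclockwise to the hole by the red peg. I then let the plunger spring up and moved clear, and handed the job in at about 12 s of the 35 s. `close_job()` reports no verdict.

**Force:** the readings between moves never went above about 10 N.

**Last checks:**
- **Plunger:** the cap is back at its starting height (0.093 m in the scene camera), so it has sprung up.
- **Table angle:** the cap has turned 45.3° by the scene camera. The top camera gave 46.1°, but there the cap showed smaller and 5 mm too near the axis, so I trusted the scene view.
- **Dish:** it still looked flat and centred in the last picture.
- **Pegs:** the white peg looked unmoved. The red peg was mostly hidden behind the housing, and I did not re-measure it.
- **Bystanders:** I did not re-check them. The arm only passed over the bench at about 0.2 m height.
- **Arm:** it is clear of everything and feels no contact.

**One disagreement:** the fingertips reached only about 6 mm ahead of the tool point (TCP), not the stated 19 mm. I found the contact by force instead.

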